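# Set up a cold chisel for regrinding

## Task

Draw the flat cold chisel, the bar whose upper end spreads into a broad thin blade, out of its slanted rack and lay it flat in the grinder's sloped tool rest, blade towards the wheel and butt end by the heel stop; lay it down, do not drop it. Also turn the grinder's speed dial until its white pointer line stands at the one long mark on its scale. Leave the other bars in the rack and everything else on the bench where they are.

Things in the scene. Friction and masses are not known exactly. Their poses are not given: they have to be found in the camera images.
- flat_chisel: Plain steel bar 20 mm wide (y), 12 thick (x), 200 long (z), about 0.33 kg, balance point 95 mm from the butt; straight to 165 mm, then spreading to a thin blade 34 mm wide. Origin: centre of the butt face; z runs to the blade. Starts in one of the rack's sockets, butt down, the upper 95 mm projecting; z leans 35 deg from vertical towards the rack's +x, and x points to the rack's +x and down.
- chisel_tip (a point): Middle of the flat chisel's cutting edge, 200 mm from the butt.
- point_chisel: Steel bar 20 x 12 mm, 200 mm long, 0.33 kg, like the flat chisel, but its last 40 mm taper to a point. Stands in another socket; leave it. Origin and axes as for the flat chisel.
- drift: Steel bar 20 x 12 mm, 200 mm long, 0.33 kg, like the flat chisel, but its last 40 mm are a blunt 10 x 10 mm nose. Stands in another socket; leave it. Origin and axes as for the flat chisel.
- rack: Fixed plywood rack, 206 mm wide (y). Origin: centre of its underside on the bench; x away from the robot's side. Three sockets 75 mm apart along y (-75, 0, 75): rectangular shafts 18 x 26 mm (26 along y), 105 mm deep, axes leaning 35 deg from vertical towards +x; mouths about 130 mm above the bench. Bars lie loose on the lower wall; draw them out along the axis.
- rack_floor (a point): Centre of the middle socket's floor (axes as the rack's), 45 mm above the bench.
- grinder: Fixed bench grinder. Origin: centre of its underside; x from front (robot side) to back. Wheel: 190 mm diameter, centre 155 mm behind, 90 mm to +y, 135 mm up, straight beyond the tool rest's upper end; about 40 mm stay free between it and a chisel lying at the heel stop. Behind the dial (115 mm beyond its axis) stands the motor, 195 mm high.
- rest: Tool rest: steel channel open above, sloping up 20 deg to the wheel. Origin: middle of its floor at the heel stop, 62 mm above the bench; x up along the channel to the wheel, z square to the floor, y across. Floor 120 mm long; 32 mm wide between walls 7 mm thick, 12 mm high; heel stop 16 mm high. Beyond x = 120 mm there is room for fingers beside and 40 mm under the bar.
- speed_dial (a joint): Dial angle in rad, 0 to 5.24, growing clockwise seen from above. 11 marks every 0.524 from 0; the long broad one is the eighth, at 3.665 (about 2 o'clock seen from the robot). Starts between 2.1 and 3.1. Light friction (0.05 N m); stays where left.
- dial_grip (a point): Grip point on the dial's axis, 28 mm above the panel; turns with it. z: dial axis, out of the panel, leaning 30 deg from vertical towards the grinder's front (the panel slopes up away from the robot). x: along the grip bar to the pointer's end. Black bar 46 mm long (x), 16 wide (y), 8 to 38 mm above the panel, on a disc of radius 29. Panel 118 x 112 mm.
- battery: Bystander: tool battery pack, 80 x 120 x 63 mm, black.
- spray_can: Bystander: spray can, 60 mm diameter, 170 mm high.
- jar: Bystander: jar, 72 mm diameter, 90 mm high.
- screwdriver: Bystander: screwdriver lying on the bench near the robot.
- wrench: Bystander: wrench lying on the bench beside the rack.
- tin: Bystander: open tin, 80 mm diameter, 100 mm high.
Not all that is in view belongs to the job. What is shaped like the flat_chisel but purple is not meant.

How it is judged:
On the way:
1. the flat chisel is held by the fingers, clear of its rack (contact force between the fingers and flat_chisel above 1 N and distance of flat_chisel from where it was at the start of the episode above 0.1 m and contact force between flat_chisel and rack below 0.01 N), for 0.1 s.
At the end, for the whole second after the job is handed in: The flat chisel lies flat (11 deg), released and still on the floor of the tool rest, blade to the wheel: butt within 25 mm of the heel stop and 8 mm of the channel's middle, parallel to it within 6 deg. The dial is still, within 0.14 rad (8 deg) of the long mark (x of flat_chisel in the frame of rest between -0.004 and 0.025 m and y of flat_chisel in the frame of rest between -0.008 and 0.008 m and z of flat_chisel in the frame of rest between 0.002 and 0.01 m and x of chisel_tip in the frame of rest above 0.18 m and angle between the z axis of flat_chisel and the x axis of rest, either way round below 0.1 rad and angle between the x axis of flat_chisel and the z axis of rest, either way round below 0.2 rad and linear speed of flat_chisel below 0.02 m/s and value of joint speed_dial between 3.525 and 3.805 rad and contact force between the fingers and flat_chisel below 0.1 N and velocity of joint speed_dial between -0.05 and 0.05 rad/s); the robot touches nothing.
It fails at once if another bar or a bystander is moved by more than 30 mm (distance of any of point_chisel, drift, battery, spray_can, jar, screwdriver, wrench, tin from where it was at the start of the episode above 0.03 m).
It fails at once if the flat chisel is dropped: it moves faster than 0.7 m/s (a fall of more than 25 mm) out of the fingers (contact force between the fingers and flat_chisel below 0.1 N and linear speed of flat_chisel above 0.7 m/s).
It also fails if it takes over 58 s, if anything falls off the work surface, if the arm or the gripper's body presses on something with over 40 N, if the wrist force passes 120 N, or if a joint passes its speed limit or range.

## Robot

A 7-joint arm with a two-finger parallel gripper is mounted at the origin on the work surface. World frame = base frame: x ahead of the robot, y to its left, z up, the work surface at z = 0. Lengths are in m, angles in rad, forces in N, time in s.
With the tool pointing down it reaches from about 0.425 to 0.95 m from the base axis. Payload 4.7 kg.
Tool frame: the origin (TCP) lies on the centre line of the jaws, within the pads' length; the fingertips stand 11 mm ahead of it and the grasp point (between the pads) lies 8 mm behind it; z points along the fingers, y is the line along which they close (so a half turn about z gives the same grasp; the last joint's range is limited). The gripper opens to 87 mm and grips with 3 to 60 N. Pads are 19 mm wide; open, the fingers measure 117 mm over their backs; the gripper's body (75 mm by 190 mm) begins 51 mm behind the grasp point.
Start: joints at [1.319, 0.469, -0.049, 1.532, 0.024, 1.141, -0.082], TCP at [0.149, -0.658, 0.234] pointing down, gripper open.
Joint ranges: [-2.59, 2.59], [-0.33, 1.99], [-1.39, 1.29], [0.1, 2.45], [-1.04, 4.18], [0.21, 1.99], [-2.66, 2.66]. Speed limits (rad/s): [2.57, 2.57, 3.14, 3.14, 3.14, 3.14, 3.14].

## Interface

Orientations are given as a unit quaternion [w, x, y, z].
In Python, from bench import robot, get_image, order gives the robot as it stands.
- The arm moves only by the tool send_rows, never from a script. Its argument "targets" is a list of rows, each a list of 3 entries, a list of its own where there are three numbers: the shift along the world's x, y, z normalised to -1 to 1, where 1 is 300 mm, then the turn, a rotation vector about the world's x, y, z normalised to -1 to 1, where 1 is 30 degrees, then the closure, from 0 (fully open) to 1 (shut). A call has 1 to 10 rows; each row is the pose to reach, as a shift and turn from the pose commanded when the call began; what a row does not reach only later rows make up. A row lasts 1/12 s, in which the tool goes at most 41.7 mm and 7.16 degrees, less where a joint would pass 70% of its speed; a pose out of reach is approached as far as the arm can. A call with a number of a shift or a turn outside -1 to 1 is refused whole. A call with a gripper value outside its range is refused whole. The fingers move at their own pace and stop on an object; "grip_force" is the grip in N (left out, the last holds). Time passes only in rows, so rows that repeat a pose let the fingers close. It gives the time, the measured TCP pose, the force, the opening and the grip force at its end, in the units of the state.
- robot.sense(): the state, without advancing time (a new reading comes with each control period).
- get_image(name): name is "scene" or "top" or "wrist"; returns a dict with "img" (384x512x3 uint8, red, green, blue), "z_map" (384x512 float32, m along the optical axis (not along the pixel's ray), 0 where there is no reading), "fx", "fy", "cx", "cy" (pixels), "pose" (4x4, takes a point from camera to world coordinates). Camera axes: x right, y down, z forward; pixel columns grow to the right and rows downward; lengths in m; the calibration is good to about 2 mm. A picture is of the moment at which its call begins.
- order.close_job(): hands the job in; it is judged then, once.
The state is a dict: "time": time; "joint_pos": joint angles; "dq": joint speeds; "joint_efforts": joint torques, N m; "position": TCP position; "eef_rot": TCP orientation; "force": force on the tool from outside, world axes, zero at the start; "ft_torque": the same for the moment, N m; "gripper_width": finger opening in m; "gripper_force": force on a finger pad.
Only numpy, scipy, OpenCV 4.12 (cv2) and the standard library are available. Lean on these libraries where they do the work, as an engineer would, in place of code of your own. Each camera call takes 0.05 s, during which the arm holds its last target. There are 200 camera calls.

## Working session

There is one attempt and no reset: what is moved stays moved. The work goes in short steps, Python scripts to look and compute and a tool call to move; the robot and the scene stay as the last step left them, time stands still between calls to the robot, and variables do not carry over. Pictures are saved under pics/ and viewed, at most 10 in all, crops included, and the job is handed in when it is done.

Besides the shell and the picture viewer there is one more tool, called after ">>>" as name(argument=value, ...) on one line, values as JSON. send_rows: Moves the arm, as the interface text tells. Scaled input: -1 to 1 covers 300 mm each way for a shift and 30 degrees each way for a turn. Its arguments: {"type":"object","properties":{"targets":{"type":"array","items":{"type":"array"}},"grip_force":{"type":"number"}},"required":["targets"]}

```bash
mkdir -p pics; ls
cat > h.py <<'E'
import numpy as np, cv2
from bench import robot, get_image, order
from scipy.spatial.transform import Rotation as R
def snap(n):
    d=get_image(n); np.savez(f'{n}.npz',**{k:d[k] for k in d}); return d
def load(n): return dict(np.load(f'{n}.npz'))
def cloud(d):
    v,u=np.mgrid[:384,:512]; z=d['z_map']
    p=np.stack([(u-d['cx'])/d['fx']*z,(v-d['cy'])/d['fy']*z,z],-1)
    P=d['pose']; w=p@P[:3,:3].T+P[:3,3]; w[z==0]=np.nan; return w
def ray(d,u,v):
    P=d['pose']; return P[:3,3],P[:3,:3]@np.array([(u-d['cx'])/d['fx'],(v-d['cy'])/d['fy'],1])
def onplane(d,u,v,h):
    o,r=ray(d,u,v); return o+r*(h-o[2])/r[2]
E
python3 - <<'E'
from h import *
a=snap('scene');b=snap('top')
for n,d in (('scene',a),('top',b)):
    print(n,d['fx'],d['pose'].round(3).tolist(), (d['z_map']==0).mean())
im=np.hstack([a['img'],b['img']])[:,:,::-1]
cv2.imwrite('pics/scene.png',cv2.resize(a['img'][:,:,::-1],(800,600),interpolation=cv2.INTER_CUBIC))
cv2.imwrite('pics/top.png',cv2.resize(b['img'][:,:,::-1],(800,600),interpolation=cv2.INTER_CUBIC))
s=robot.sense();print(s)
E
```

```text
pics
scene 401.3360447436141 [[-0.389, 0.521, -0.76, 1.453], [0.921, 0.21, -0.327, 0.435], [-0.011, -0.827, -0.562, 0.891], [0.0, 0.0, 0.0, 1.0]] 0.0039011637369791665
top 390.36494647861986 [[-0.019, -0.995, 0.093, 0.353], [-1.0, 0.021, 0.015, -0.028], [-0.017, -0.093, -0.996, 1.267], [0.0, 0.0, 0.0, 1.0]] 0.004079182942708333
{'time': 0.1, 'joint_pos': array([ 1.31908656,  0.46938361, -0.04859205,  1.53355573,  0.02409035,
        1.14099201, -0.08230468]), 'dq': array([-6.50807282e-05, -1.80323061e-03,  1.20534336e-03, -3.26458482e-03,
        6.51820509e-04,  6.36776637e-04,  7.93570983e-04]), 'joint_efforts': array([ 7.19072996e-04, -5.09167671e+01, -8.12461646e-02, -2.36828130e+01,
       -6.15060143e-02,  3.44332459e-02,  4.81068412e-05]), 'position': array([ 0.1490578 , -0.65781368,  0.23259688]), 'eef_rot': array([-8.68063150e-04,  9.93799547e-01,  1.11183144e-01, -1.23518468e-04]), 'force': array([ 0.00965227,  0.75230073, -0.58844064]), 'ft_torque': array([ 0.01961849,  0.05291964, -0.00391215]), 'gripper_force': 0.0, 'gripper_width': 0.08698497738741374}
```

View pics/scene.png

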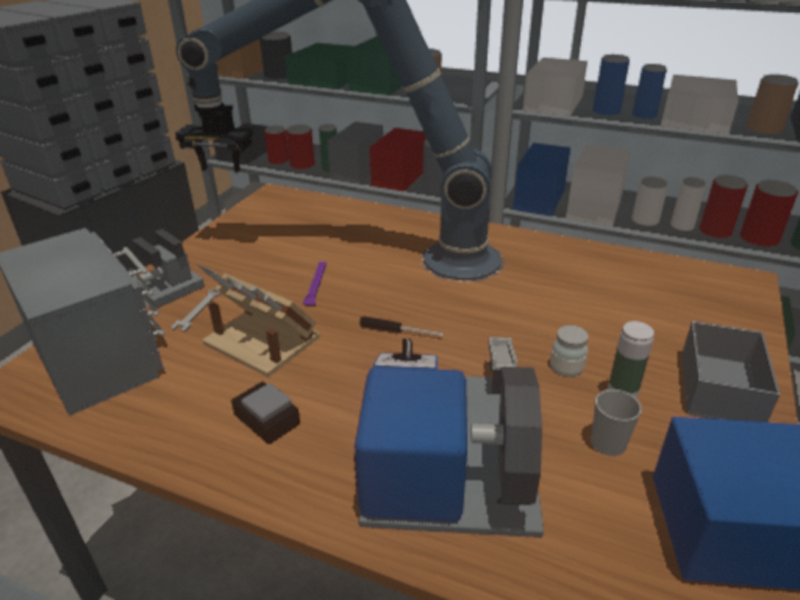

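View pics/top.png

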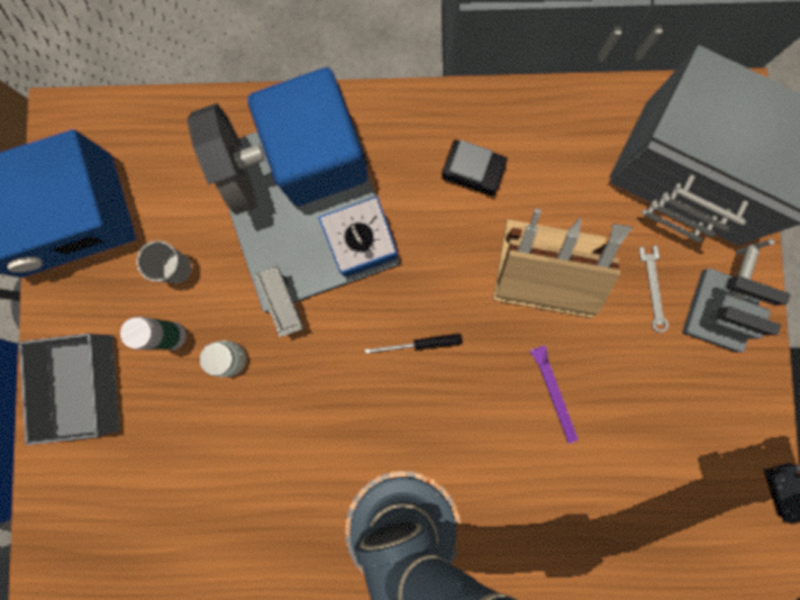

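The scene view shows the rack (260,320), the grinder (450,430) and the purple decoy (315,283). In the top view, the rack holds three bars: left (530,230), middle (570,240) and right (614,245). The dial is at (358,236) and the rest runs from (287,333) up to (268,268). The right bar seems to flare into a blade, so I'll confirm that in an enlarged crop.

Run:
```python
from h import *
a=load('scene');b=load('top')
c=lambda d,u0,v0:cv2.resize(d['img'][v0:v0+75,u0:u0+100,::-1],(400,300),interpolation=cv2.INTER_CUBIC)
cv2.imwrite('pics/crop.png',np.vstack([np.hstack([c(b,310,128),c(b,190,110)]),np.hstack([c(a,110,160),c(b,125,145)])]))
```

```text
(no output)
```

View pics/crop.png

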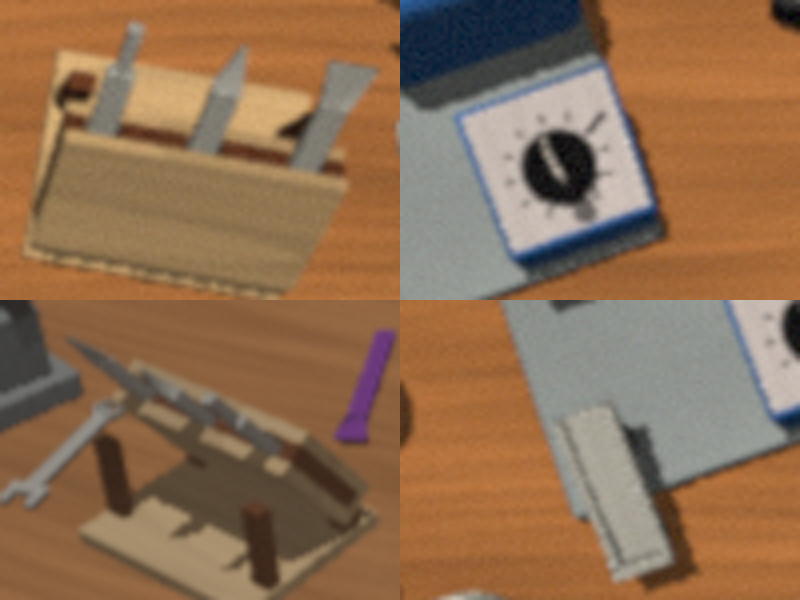

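In the crop, the left bar (top-view crop 115,80) has a narrow blunt nose, so it is the drift. The middle bar (225,100) tapers to a point, so it is the point chisel. The right bar (335,110) spreads into a broad blade, so it is the flat chisel, at original top-view pixel (396,148). The dial pointer runs from the centre (560,167) to (545,140), and the long mark is at (597,122).

Run:
```python
from h import *
b=load('top');w=cloud(b)
def plane(P):
    P=P[~np.isnan(P[:,0])]
    for _ in range(3):
        c=P.mean(0);n=np.linalg.svd(P-c)[2][2];n*=np.sign(n[2]);d=(P-c)@n;P=P[abs(d)<max(.002,2*d.std())]
    return c,n,d.std(),len(P)
reg=lambda u0,u1,v0,v1:w[v0:v1,u0:u1].reshape(-1,3)
c,n,s,k=plane(reg(332,380,170,192));print('rackface',c.round(4),n.round(3),s,k,'tilt',np.degrees(np.arcsin(n[2])),'yaw',np.degrees(np.arctan2(-n[1],-n[0])))
c,n,s,k=plane(reg(212,246,132,168));print('panel',c.round(4),n.round(3),s,k,np.degrees(np.arccos(n[2])),'yaw',np.degrees(np.arctan2(-n[1],-n[0])))
# dial dark
im=b['img'].astype(int);m=(im.max(2)<70)
m2=np.zeros_like(m);m2[135:165,215:245]=m[135:165,215:245]
ys,xs=np.nonzero(m2);print('dial px',xs.mean(),ys.mean(),len(xs)); P=w[m2];print('dial pts',np.nanmean(P,0),np.nanpercentile(P[:,2],[5,50,95]))
# rest floor
c,n,s,k=plane(reg(172,184,178,200));print('rest',c.round(4),n.round(3),s,k,np.degrees(np.arccos(n[2])),np.degrees(np.arctan2(-n[1],-n[0])))
# chisels
for nm,r in dict(flat=(384,406,142,170),point=(356,373,138,168),drift=(330,348,133,163)).items():
    u0,u1,v0,v1=r
    q=im[v0:v1,u0:u1];sat=q.max(2)-q.min(2);mm=(sat<30)&(q.max(2)>80);P=w[v0:v1,u0:u1][mm];P=P[~np.isnan(P[:,0])&(P[:,2]>.11)]
    c=np.median(P,0);P=P[np.linalg.norm(P-c,axis=1)<.1];c=P.mean(0);V=np.linalg.svd(P-c)[2];a=V[0]*np.sign(V[0][2]);t=(P-c)@a
    print(nm,len(P),c.round(4),'axis',a.round(3),'n',V[2].round(3),'lean',np.degrees(np.arccos(a[2])),'yaw',np.degrees(np.arctan2(a[1],a[0])),t.min(),t.max())
    ys,xs=np.nonzero(mm);print(xs.min()+u0,xs.max()+u0,ys.min()+v0,ys.max()+v0)
```

```text
rackface [ 0.4845 -0.3048  0.1016] [-0.804  0.165  0.571] 0.0012897745277133015 933 tilt 34.83752328274484 yaw -11.627881907942706
panel [0.5853 0.072  0.1138] [-0.473 -0.164  0.866] 0.004261385750515 1036 30.054221549536543 yaw 19.160827914194765
dial px 229.84803921568627 151.8921568627451 204
dial pts [0.57597863 0.06778347 0.12479278] [0.10779286 0.12270631 0.14894251]
rest [0.4743 0.2329 0.0839] [-0.048 -0.997  0.061] 0.009867124631758175 261 86.52176509732044 87.23081622585289
flat 216 [ 0.5438 -0.3931  0.176 ] axis [ 0.585 -0.133  0.8  ] n [-0.785  0.156  0.6  ] lean 36.846074260723455 yaw -12.796672144529666 -0.054843183242354404 0.04333365978324296
384 402 144 169
point 148 [ 0.5509 -0.3183  0.1657] axis [ 0.579 -0.099  0.809] n [ 0.811 -0.028 -0.584] lean 35.95785071032667 yaw -9.689912748668808 -0.0473184858189168 0.050222373834552844
357 370 141 165
drift 135 [ 0.5664 -0.2455  0.1664] axis [ 0.576 -0.11   0.81 ] n [ 0.807 -0.079 -0.585] lean 35.91255149832547 yaw -10.785866730941164 -0.047054505554411555 0.05359380097906863
332 344 134 161
```

>>> send_rows(targets=[[[0.5, 0.45, 0.3], [0, 0, -0.81], 0], [[0.5, 0.45, 0.3], [0, 0, -0.81], 0], [[0.5, 0.45, 0.3], [0, 0, -0.81], 0], [[0.5, 0.45, 0.3], [0, 0, -0.81], 0], [[0.5, 0.45, 0.3], [0, 0, -0.81], 0], [[0.5, 0.45, 0.3], [0, 0, -0.81], 0]])

```text
time: 0.6
position: [0.3061, -0.5189, 0.3263]
eef_rot: [0.0, 0.995, -0.096, 0.003]
force: [0.6, 0.2, 0.9]
gripper_width: 0.0868
gripper_force: 0.0
```

>>> send_rows(targets=[[[0.4, 0.4, 0], [-0.134, -0.653, 0], 0], [[0.4, 0.4, 0], [-0.134, -0.653, 0], 0], [[0.4, 0.4, 0], [-0.134, -0.653, 0], 0], [[0.4, 0.4, 0], [-0.134, -0.653, 0], 0], [[0.4, 0.4, 0], [-0.134, -0.653, 0], 0]])

```text
time: 1.02
position: [0.4234, -0.3957, 0.3233]
eef_rot: [0.015, 0.98, -0.094, 0.173]
force: [1.8, -0.3, 0.1]
gripper_width: 0.0867
gripper_force: 0.0
```

>>> send_rows(targets=[[[0.1, 0.08, -0.1], [-0.134, -0.653, 0], 0], [[0.1, 0.08, -0.1], [-0.134, -0.653, 0], 0], [[0.1, 0.08, -0.1], [-0.134, -0.653, 0], 0], [[0.1, 0.08, -0.1], [-0.134, -0.653, 0], 0], [[0.1, 0.08, -0.1], [-0.134, -0.653, 0], 0], [[0.1, 0.08, -0.1], [-0.134, -0.653, 0], 0]])

```text
time: 1.52
position: [0.4486, -0.3797, 0.2932]
eef_rot: [0.035, 0.935, -0.095, 0.34]
force: [0.5, -0.2, 0.4]
gripper_width: 0.087
gripper_force: 0.0
```

Run:
```python
from h import *
d=snap('wrist');cv2.imwrite('pics/w1.png',cv2.resize(d['img'][:,:,::-1],(800,600),interpolation=cv2.INTER_CUBIC))
s=robot.sense();q=s['eef_rot'];M=R.from_quat([q[1],q[2],q[3],q[0]]).as_matrix()
print(s['time'],s['position'],M.round(3).tolist(),s['joint_pos'].round(2)); print(d['pose'].round(3),d['fx'])
w=cloud(load('top'));m=(w[...,0]>.5)&(w[...,1]<-.3)&(w[...,2]>.15)
for y in (-.35,-.4,-.45,-.5,-.55):
    k=m&(abs(w[...,1]-y)<.02)&(w[...,0]>.6); print(y,w[k].min(0) if k.any() else None)
```

```text
1.5667 [ 0.44940738 -0.37985932  0.29398222] [[0.751, -0.2, 0.629], [-0.153, -0.98, -0.129], [0.642, 0.001, -0.766]] [ 1.06  0.09 -0.25  2.09 -0.8   0.51 -0.34]
[[-0.202 -0.906  0.372  0.417]
 [-0.979  0.186 -0.077 -0.372]
 [ 0.001 -0.379 -0.925  0.463]
 [ 0.     0.     0.     1.   ]] 282.3630141798907
-0.35 None
-0.4 None
-0.45 [ 0.68757702 -0.46998062  0.15011538]
-0.5 [ 0.61696052 -0.5199702   0.15019245]
-0.55 [ 0.60005792 -0.56996604  0.15056547]
```

View wrist.

View pics/w1.png

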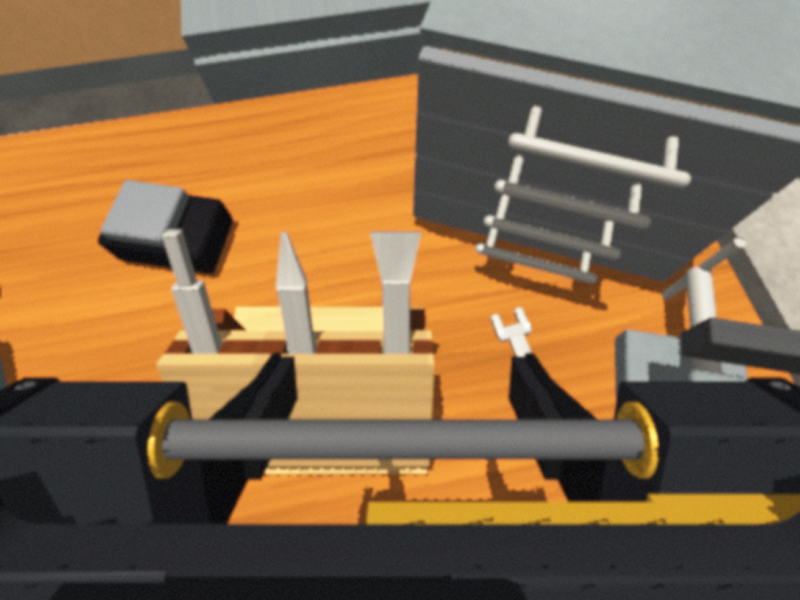

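The wrist view shows the flat chisel as the right bar, with its blade at (395,240) and its shank at (397,320). The fingers straddle that column. I'll measure its face line from this view.

Run:
```python
from h import *
d=load('wrist');w=cloud(d);im=d['img'].astype(int)
u0,u1,v0,v1=232,274,144,226
q=im[v0:v1,u0:u1];sat=q.max(2)-q.min(2);W=w[v0:v1,u0:u1]
m=(sat<40)&(q.max(2)>110)&(W[...,2]>.12);P=W[m];c=np.median(P,0);P=P[np.linalg.norm(P-c,axis=1)<.08]
yaw=np.radians(-11.6)
z=np.array([np.sin(.6109)*np.cos(yaw),np.sin(.6109)*np.sin(yaw),np.cos(.6109)])
y=np.array([-np.sin(yaw),np.cos(yaw),0]);x=np.cross(y,z)
s=P@np.c_[x,y,z]
t=s[:,2];print(len(P),'z range',np.percentile(t,[0,1,99,100]))
top=t.max()
for lo,hi in((.005,.02),(.04,.055),(.055,.07),(.07,.085)):
    k=(t<top-lo)&(t>top-hi);print(lo,'x',np.median(s[k,0]),'y',np.percentile(s[k,1],[3,50,97]).round(4),k.sum())
print('rows',np.nonzero(m.any(1))[0][[0,-1]]+v0)
k=(t<top-.04)&(t>top-.085)
sx=np.median(s[k,0])+.006; sy=(np.percentile(s[k,1],3)+np.percentile(s[k,1],97))/2
for tip in (top,):
    G=sx*x+sy*y+(tip-.057)*z; print('G',G,'tip',sx*x+sy*y+tip*z,'butt z',(sx*x+sy*y+(tip-.2)*z)[2])
```

```text
1450 z range [0.43694491 0.43876462 0.53571096 0.53637728]
0.005 x 0.4017465390256412 y [-0.2892 -0.2765 -0.2637] 341
0.04 x 0.3986831390596221 y [-0.2842 -0.2763 -0.2684] 175
0.055 x 0.3986528958481103 y [-0.2854 -0.2763 -0.2682] 167
0.07 x 0.3986682250603789 y [-0.2855 -0.2761 -0.2678] 169
rows [149 225]
G [ 0.53841484 -0.39304525  0.16055317] tip [ 0.57044252 -0.39961959  0.2072437 ] butt z 0.043417278387032715
```

>>> send_rows(targets=[[[0.125, -0.009, -0.235], [0, 0, 0], 0.4], [[0.125, -0.009, -0.235], [0, 0, 0], 0.4], [[0.125, -0.009, -0.235], [0, 0, 0], 0.4], [[0.125, -0.009, -0.235], [0, 0, 0], 0.4], [[0.125, -0.009, -0.235], [0, 0, 0], 0.4]], grip_force=40)

```text
time: 1.98
position: [0.4875, -0.3828, 0.2245]
eef_rot: [0.035, 0.935, -0.094, 0.341]
force: [-0.4, 0.3, -0.1]
gripper_width: 0.0617
gripper_force: 0.0
```

>>> send_rows(targets=[[[0.06, -0.012, -0.075], [0, 0, 0], 0.4], [[0.12, -0.025, -0.15], [0, 0, 0], 0.4], [[0.19, -0.039, -0.23], [0, 0, 0], 0.4], [[0.19, -0.039, -0.23], [0, 0, 0], 0.4], [[0.19, -0.039, -0.23], [0, 0, 0], 0.4]])

```text
time: 2.4
position: [0.5452, -0.3986, 0.163]
eef_rot: [0.031, 0.937, -0.093, 0.336]
force: [0.4, 0.2, 0.5]
gripper_width: 0.0523
gripper_force: 0.0
```

Run:
```python
from h import *
s=robot.sense();q=s['eef_rot'];M=R.from_quat([q[1],q[2],q[3],q[0]]).as_matrix()
print(s['position'],M.round(3).tolist(),s['gripper_width'],s['force'],s['joint_pos'].round(2))
d=snap('wrist');cv2.imwrite('pics/w2.png',d['img'][100:,:,::-1])
```

```text
[ 0.54521658 -0.39864197  0.16300327] [[0.757, -0.195, 0.624], [-0.153, -0.981, -0.121], [0.635, -0.004, -0.772]] 0.05227615010374473 [0.36647335 0.17061408 0.48063513] [ 1.01  0.4  -0.36  2.04 -1.04  0.21 -0.08]
```

View pics/w2.png

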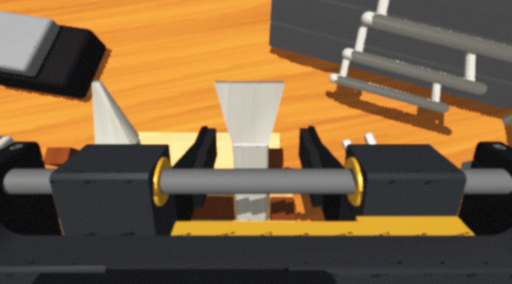

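The wrist crop shows the shank centred between the fingers at (250,190), with the fingertips at (205,140) and (310,140). Joints 5 and 6 have reached their limits, so the pose stopped 8 mm short. I'll back off and steepen the tool.

>>> send_rows(targets=[[[-0.1, 0.02, 0.13], [0, 0, 0], 0.4], [[-0.1, 0.02, 0.15], [0.08, 0.392, 0], 0.4], [[-0.1, 0.02, 0.15], [0.08, 0.392, 0], 0.4], [[-0.1, 0.02, 0.15], [0.08, 0.392, 0], 0.4], [[-0.1, 0.02, 0.15], [0.08, 0.392, 0], 0.4]])

```text
time: 2.87
position: [0.5172, -0.3925, 0.2123]
eef_rot: [0.023, 0.966, -0.095, 0.238]
force: [1.1, -0.4, 0.5]
gripper_width: 0.0524
gripper_force: 0.0
```

```bash
cat > st.py <<'E'
from h import *
import sys
def state():
    s=robot.sense();q=s['eef_rot'];M=R.from_quat([q[1],q[2],q[3],q[0]]).as_matrix()
    print(s['time'],s['position'].round(4),M.round(3).tolist(),s['gripper_width'],s['gripper_force'],s['force'].round(1),s['joint_pos'].round(2))
    return s['position'],M
if __name__=='__main__':state()
E
python3 st.py
```

```text
2.8667 [ 0.5172 -0.3925  0.2123] [[0.869, -0.194, 0.456], [-0.172, -0.981, -0.09], [0.465, -0.0, -0.885]] 0.05239474065839304 0.0 [ 1.1 -0.4  0.5] [ 0.63  0.29  0.07  1.95 -0.5   0.53 -0.68]
```

>>> send_rows(targets=[[[0.045, -0.003, -0.09], [0, 0, 0], 0.4], [[0.09, -0.006, -0.18], [0, 0, 0], 0.4], [[0.09, -0.006, -0.18], [0, 0, 0], 0.4], [[0.09, -0.006, -0.18], [0, 0, 0], 0.4]])

```text
time: 3.2
position: [0.5398, -0.3927, 0.1513]
eef_rot: [0.019, 0.967, -0.097, 0.235]
force: [0.3, -0.2, -0.1]
gripper_width: 0.0518
gripper_force: 0.0
```

```bash
python3 st.py
```

```text
3.2 [ 0.5398 -0.3927  0.1513] [[0.871, -0.196, 0.45], [-0.178, -0.98, -0.082], [0.458, -0.009, -0.889]] 0.0518055137835995 0.0 [ 0.3 -0.2 -0.1] [ 0.65  0.39  0.02  1.96 -0.57  0.42 -0.63]
```

>>> send_rows(targets=[[[0.015, -0.005, 0.018], [0, 0, 0], 0.4], [[0.015, -0.005, 0.018], [0, 0, 0], 0.4], [[0.015, -0.005, 0.018], [0, 0, 0], 0.7], [[0.015, -0.005, 0.018], [0, 0, 0], 1], [[0.015, -0.005, 0.018], [0, 0, 0], 1], [[0.015, -0.005, 0.018], [0, 0, 0], 1], [[0.015, -0.005, 0.018], [0, 0, 0], 1], [[0.015, -0.005, 0.018], [0, 0, 0], 1]], grip_force=45)

```text
time: 3.87
position: [0.5456, -0.3948, 0.1576]
eef_rot: [0.02, 0.967, -0.097, 0.235]
force: [-0.0, 1.6, 0.7]
gripper_width: 0.0203
gripper_force: 1.2
```

```bash
python3 st.py
```

```text
3.8667 [ 0.5456 -0.3948  0.1576] [[0.871, -0.196, 0.451], [-0.177, -0.981, -0.084], [0.458, -0.007, -0.889]] 0.02034579931678051 1.1745759914629161 [-0.   1.6  0.7] [ 0.63  0.39  0.03  1.94 -0.55  0.44 -0.65]
```

>>> send_rows(targets=[[[0, 0, 0], [0, 0, 0], 1], [[0.028, -0.006, 0.041], [0, 0, 0], 1], [[0.056, -0.012, 0.082], [0, 0, 0], 1], [[0.084, -0.017, 0.123], [0, 0, 0], 1], [[0.112, -0.023, 0.164], [0, 0, 0], 1], [[0.14, -0.029, 0.205], [0, 0, 0], 1], [[0.168, -0.034, 0.246], [0, 0, 0], 1], [[0.196, -0.04, 0.287], [0, 0, 0], 1], [[0.225, -0.046, 0.328], [0, 0, 0], 1], [[0.225, -0.046, 0.328], [0, 0, 0], 1]])

```text
time: 4.7
position: [0.6155, -0.4087, 0.258]
eef_rot: [0.021, 0.967, -0.096, 0.237]
force: [0.3, 0.1, -2.5]
gripper_width: 0.0197
gripper_force: 45.0
```

Run:
```python
from st import *
state()
# rest geometry from top + scene views
for n in('top','scene'):
    w=cloud(load(n))
    yw=np.radians(19.2);gx=np.array([np.cos(yw),np.sin(yw)]);gy=np.array([-gx[1],gx[0]])
    m=(w[...,0]>.36)&(w[...,0]<.6)&(w[...,1]>.12)&(w[...,1]<.32)&(w[...,2]>.03)&(w[...,2]<.14)
    P=w[m];l=np.c_[P[:,:2]@gx,P[:,:2]@gy,P[:,2]]
    print(n,len(P),l.min(0),l.max(0))
    for a in np.arange(l[:,0].min(),l[:,0].max(),.012):
        k=(l[:,0]>=a)&(l[:,0]<a+.012)
        if k.any(): print(a.round(3),k.sum(),l[k,1].min().round(4),l[k,1].max().round(4),np.percentile(l[k,2],[5,30,50,70,95]).round(4))
```

```text
4.7 [ 0.6155 -0.4087  0.258 ] [[0.87, -0.195, 0.454], [-0.175, -0.981, -0.085], [0.462, -0.005, -0.887]] 0.0196653273652508 44.989866111427546 [ 0.3  0.1 -2.5] [ 0.49  0.37  0.15  1.71 -0.42  0.66 -0.87]
top 798 [ 0.44608743 -0.08279346  0.0312327 ] [0.61025509 0.18256315 0.13392541]
0.446 61 0.045 0.1826 [0.0528 0.073  0.0751 0.0768 0.0787]
0.458 60 0.0445 0.0896 [0.0598 0.0631 0.0666 0.0741 0.0774]
0.47 65 0.0443 0.0909 [0.0618 0.0681 0.0702 0.0735 0.0816]
0.482 65 0.0441 0.0897 [0.0677 0.0703 0.0726 0.0801 0.0857]
0.494 65 0.0441 0.0899 [0.0711 0.0765 0.0785 0.0856 0.0914]
0.506 65 0.044 0.0899 [0.0757 0.0801 0.0828 0.0895 0.0953]
0.518 72 0.0437 0.0904 [0.0797 0.0841 0.0864 0.0918 0.0991]
0.53 63 0.0438 0.0896 [0.0854 0.0889 0.0908 0.097  0.1058]
0.542 74 -0.0633 0.0895 [0.076  0.0923 0.0945 0.0998 0.1094]
0.554 78 -0.0691 0.0896 [0.0806 0.097  0.0989 0.1034 0.1136]
0.566 66 -0.0733 0.0895 [0.0964 0.1008 0.1027 0.1065 0.1136]
0.578 18 -0.0763 -0.0634 [0.1104 0.1145 0.1164 0.1184 0.1195]
0.59 28 -0.082 -0.0636 [0.1153 0.1221 0.123  0.1255 0.1293]
0.602 18 -0.0828 -0.0638 [0.1225 0
[... 307 characters left out ...]
.0913 [0.0694 0.0706 0.0722 0.0808 0.0837]
0.49 22 0.0451 0.0901 [0.0392 0.0753 0.0764 0.0806 0.0884]
0.502 22 0.045 0.0907 [0.0766 0.0788 0.0802 0.0875 0.0934]
0.514 23 0.0456 0.0896 [0.0828 0.0842 0.0862 0.0944 0.0985]
0.526 20 0.045 0.0913 [0.0862 0.0877 0.0897 0.099  0.1025]
0.538 29 0.045 0.0895 [0.0884 0.0911 0.0939 0.0957 0.1062]
0.55 32 -0.0663 0.0883 [0.0549 0.08   0.096  0.0988 0.1109]
0.562 112 -0.0693 0.0907 [0.0372 0.0575 0.0734 0.1012 0.1129]
0.574 20 -0.0723 0.0748 [0.0967 0.1003 0.1036 0.1073 0.1143]
0.586 6 -0.078 -0.0631 [0.1172 0.1212 0.1237 0.1245 0.1252]
0.598 3 -0.0809 -0.0631 [0.121  0.1223 0.1234 0.1248 0.1264]
0.61 1 -0.069 -0.069 [0.1322 0.1322 0.1322 0.1322 0.1322]
```

>>> send_rows(targets=[[[0.02, 0, 0.13], [0, 0, 0], 1], [[0.02, 0, 0.26], [0, 0, 0], 1], [[0, 0.05, 0.35], [0, 0, 0], 1], [[-0.05, 0.15, 0.35], [0.03, 0.143, 0], 1], [[-0.1, 0.25, 0.35], [0.06, 0.286, 0], 1], [[-0.15, 0.35, 0.35], [0.09, 0.43, 0], 1], [[-0.2, 0.45, 0.35], [0.117, 0.571, 0], 1], [[-0.2, 0.5, 0.35], [0.117, 0.571, 0], 1], [[-0.2, 0.5, 0.35], [0.117, 0.571, 0], 1]])

```text
time: 5.45
position: [0.5536, -0.2529, 0.3595]
eef_rot: [0.002, 0.992, -0.096, 0.084]
force: [-0.5, 1.1, -2.4]
gripper_width: 0.0194
gripper_force: 45.0
```

>>> send_rows(targets=[[[0, 0.1, 0], [0.02, 0.1, 0], 1], [[0, 0.2, 0], [0.04, 0.2, 0], 1], [[0, 0.3, 0], [0.06, 0.3, 0], 1], [[0, 0.4, 0], [0.08, 0.4, 0], 1], [[0, 0.5, 0], [0.1, 0.5, 0], 1], [[0, 0.6, 0], [0.117, 0.571, 0], 1], [[0, 0.7, 0], [0.117, 0.571, 0], 1], [[0, 0.8, 0], [0.117, 0.571, 0], 1], [[0, 0.9, 0], [0.117, 0.571, 0], 1], [[0, 0.9, 0], [0.117, 0.571, 0], 1]])

```text
time: 6.28
position: [0.5527, 0.0192, 0.3595]
eef_rot: [-0.013, 0.993, -0.095, -0.067]
force: [-0.6, 1.6, -3.4]
gripper_width: 0.0197
gripper_force: 45.0
```

```bash
python3 st.py
```

```text
6.2833 [0.5527 0.0192 0.3595] [[0.973, -0.191, -0.131], [-0.187, -0.982, 0.039], [-0.136, -0.014, -0.991]] 0.019679285486660095 44.99196510761976 [-0.6  1.6 -3.4] [-0.12  0.25  0.05  1.57 -0.06  1.45 -1.82]
```

>>> send_rows(targets=[[[0, 0.1, 0], [0, 0, 0.15], 1], [[0, 0.2, 0], [0, 0, 0.3], 1], [[0, 0.3, 0], [0, 0, 0.45], 1], [[0, 0.4, 0], [0, 0, 0.6], 1], [[0, 0.5, 0], [0, 0, 0.75], 1], [[0, 0.6, 0], [0, 0, 0.9], 1], [[0, 0.7, 0], [0, 0, 1], 1], [[0, 0.8, 0], [0, 0, 1], 1], [[0, 0.8, 0], [0, 0, 1], 1], [[0, 0.8, 0], [0, 0, 1], 1]])

```text
time: 7.12
position: [0.5526, 0.2528, 0.3592]
eef_rot: [0.007, 0.984, 0.162, -0.068]
force: [0.2, -0.3, -2.8]
gripper_width: 0.0194
gripper_force: 45.0
```

Run:
```python
from st import *
p,M=state()
d=snap('wrist');snap('top');snap('scene')
t=load('top')['img'][90:240,90:290,::-1]
cv2.imwrite('pics/p1.png',np.vstack([cv2.resize(d['img'][:,:,::-1],(400,300)),cv2.resize(t,(400,300),interpolation=cv2.INTER_CUBIC)]))
```

```text
7.1167 [0.5526 0.2528 0.3592] [[0.938, 0.319, -0.131], [0.318, -0.948, -0.035], [-0.136, -0.009, -0.991]] 0.01941341404347905 44.98950915411115 [ 0.2 -0.3 -2.8] [-0.39  0.36 -0.14  1.42  0.01  1.5  -1.76]
```

View pics/p1.png

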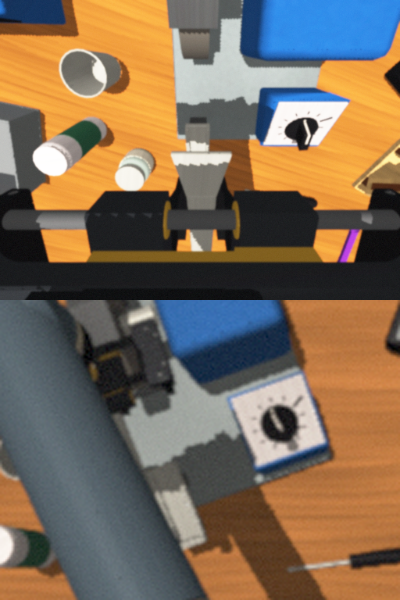

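The wrist view shows the chisel held with its blade at (200,160). Beyond it are the rest's end at (197,128) and the dial at (300,132). I'll measure the chisel in the hand.

Run:
```python
from st import *
p,M=state()
d=load('wrist');w=cloud(d);im=d['img'].astype(int)
yw=np.radians(19.2);gx=np.array([np.cos(yw),np.sin(yw),0]);gy=np.array([-gx[1],gx[0],0])
sel=np.zeros((384,512),bool);sel[180:330,200:310]=1
Q=(w-p)@M   # tool frame coords
m=sel&(abs(Q[...,1])<.02)&(abs(Q[...,2])<.07)&(Q[...,0]>-.05)&(Q[...,0]<.09)&((im.max(2)-im.min(2))<40)&(im.max(2)>90)
L=Q[m];print(len(L),L.min(0),L.max(0))
for a in np.arange(L[:,0].min(),L[:,0].max(),.008):
    k=(L[:,0]>=a)&(L[:,0]<a+.008)
    if k.sum()>3:print(a.round(4),k.sum(),'y',np.percentile(L[k,1],[2,98]).round(4),'z',np.percentile(L[k,2],[10,50,90]).round(4))
# nominal chisel in tool from grasp
Mg=np.array([[0.871,-0.196,0.451],[-0.177,-0.981,-0.084],[0.458,-0.007,-0.889]]);pg=np.array([.5456,-.3948,.1576])
yaw=np.radians(-11.6);z=np.array([.5736*np.cos(yaw),.5736*np.sin(yaw),.8192]);y=np.array([-np.sin(yaw),np.cos(yaw),0]);x=np.cross(y,z)
tip=np.array([.57044,-.39962,.20724]);print('nominal axis',Mg.T@z,'tip',Mg.T@(tip-pg),'x',Mg.T@x)
```

```text
7.2667 [0.5538 0.2491 0.3602] [[0.941, 0.313, -0.13], [0.311, -0.95, -0.036], [-0.135, -0.007, -0.991]] 0.019589922122126752 44.989353474229574 [ 0.2 -1.  -3.2] [-0.38  0.35 -0.13  1.42  0.01  1.5  -1.76]
4277 [-0.04998459 -0.01997132 -0.06984964] [0.04651841 0.01208397 0.01276692]
-0.05 146 y [-0.0132  0.0045] z [0.0088 0.0105 0.0122]
-0.042 164 y [-0.0129  0.0047] z [0.0046 0.0061 0.0079]
-0.034 45 y [-0.0123  0.0041] z [0.0025 0.0038 0.0041]
-0.01 31 y [-0.0135  0.004 ] z [-0.0132 -0.0127 -0.0122]
-0.002 304 y [-0.0136  0.0048] z [-0.0169 -0.0153 -0.0135]
0.006 369 y [-0.0139  0.0049] z [-0.0211 -0.0195 -0.0178]
0.014 509 y [-0.0152  0.0062] z [-0.0243 -0.0231 -0.0216]
0.022 657 y [-0.017   0.0079] z [-0.0274 -0.026  -0.0247]
0.03 838 y [-0.0182  0.0093] z [-0.0304 -0.0291 -0.0277]
0.038 1167 y [-0.0193  0.011 ] z [-0.0332 -0.032  -0.0307]
0.046 47 y [-0.0182  0.0115] z [-0.0324 -0.0316 -0.0309]
nominal axis [ 0.88500976 -0.00271687 -0.46517054] tip [ 0.0452239  -0.0004877  -0.03252224] x [0.46539684 0.00832476 0.88568022]
```

```bash
cat > tgt.py <<'E'
from st import *
def go(h,off=.008,yw=19.2):
    p,M=state()
    th=np.radians(28.0); az=np.array([np.cos(th),0,-np.sin(th)]);ax=np.array([np.sin(th),0,np.cos(th)]);ay=np.cross(az,ax)
    yw=np.radians(yw);gx=np.array([np.cos(yw),np.sin(yw),0]);gy=np.array([-gx[1],gx[0],0]);c,s=np.cos(np.radians(20)),np.sin(np.radians(20))
    rx=c*gx+s*np.array([0,0,1]);rz=np.cross(rx,gy);o=.462*gx+.067*gy+[0,0,.062]
    Mt=np.c_[-rz,gy,rx]@np.c_[ax,ay,az].T
    tipl=np.array([.046,0,-.0325]);tip=o+(.2+off)*rx+(.006+h)*rz
    pt=tip-Mt@tipl;rv=np.degrees((R.from_matrix(Mt@M.T)).as_rotvec())
    cur=p+M@tipl;loc=np.array([(cur-o)@rx-.2,(cur-o)@gy,(cur-o)@rz])
    print('target',pt.round(4),'delta/300mm',((pt-p)/.3).round(4),'rot/30',(rv/30).round(3),'loc butt est',loc.round(4))
if __name__=='__main__':
    go(float(sys.argv[1]),float(sys.argv[2]))
E
python3 tgt.py .08 .008;python3 tgt.py .03 .008|tail -1;python3 tgt.py 0 .008|tail -1
```

```text
7.2667 [0.5538 0.2491 0.3602] [[0.941, 0.313, -0.13], [0.311, -0.95, -0.036], [-0.135, -0.007, -0.991]] 0.019589922122126752 44.989353474229574 [ 0.2 -1.  -3.2] [-0.38  0.35 -0.13  1.42  0.01  1.5  -1.76]
target [0.5238 0.2533 0.1882] delta/300mm [-0.1     0.014  -0.5735] rot/30 [-0.015  0.004  0.031] loc butt est [ 0.0921 -0.0148  0.2387]
target [0.5399 0.259  0.1412] delta/300mm [-0.0461  0.0327 -0.7301] rot/30 [-0.015  0.004  0.031] loc butt est [ 0.0921 -0.0148  0.2387]
target [0.5496 0.2623 0.113 ] delta/300mm [-0.0138  0.044  -0.8241] rot/30 [-0.015  0.004  0.031] loc butt est [ 0.0921 -0.0148  0.2387]
```

>>> send_rows(targets=[[[-0.067, 0.025, -0.12], [-0.015, 0.004, 0.031], 1], [[-0.067, 0.025, -0.24], [-0.015, 0.004, 0.031], 1], [[-0.067, 0.025, -0.36], [-0.015, 0.004, 0.031], 1], [[-0.067, 0.025, -0.48], [-0.015, 0.004, 0.031], 1], [[-0.067, 0.025, -0.57], [-0.015, 0.004, 0.031], 1], [[-0.067, 0.025, -0.64], [-0.015, 0.004, 0.031], 1], [[-0.067, 0.025, -0.667], [-0.015, 0.004, 0.031], 1], [[-0.067, 0.025, -0.667], [-0.015, 0.004, 0.031], 1], [[-0.067, 0.025, -0.667], [-0.015, 0.004, 0.031], 1], [[-0.067, 0.025, -0.667], [-0.015, 0.004, 0.031], 1]])

```text
time: 8.1
position: [0.5344, 0.259, 0.1628]
eef_rot: [0.01, 0.984, 0.167, -0.067]
force: [-0.2, -0.1, -2.6]
gripper_width: 0.0192
gripper_force: 45.0
```

```bash
python3 tgt.py 0.01 .008
python3 - <<'E'
from h import *
a=snap('scene');w=snap('wrist')
cv2.imwrite('pics/p2.png',np.vstack([cv2.resize(a['img'][190:310,220:380,::-1],(480,360),interpolation=cv2.INTER_CUBIC),cv2.resize(w['img'][200:,100:420,::-1],(480,240))]))
E
```

```text
8.1 [0.5344 0.259  0.1628] [[0.935, 0.33, -0.128], [0.328, -0.944, -0.043], [-0.135, -0.002, -0.991]] 0.019189878245115383 44.989313185214996 [-0.2 -0.1 -2.6] [-0.4   0.48 -0.15  1.71  0.04  1.1  -1.79]
target [0.5464 0.2612 0.1224] delta/300mm [ 0.0399  0.0074 -0.1347] rot/30 [-0.006  0.007 -0.003] loc butt est [0.0105 0.0019 0.0584]
```

View pics/p2.png

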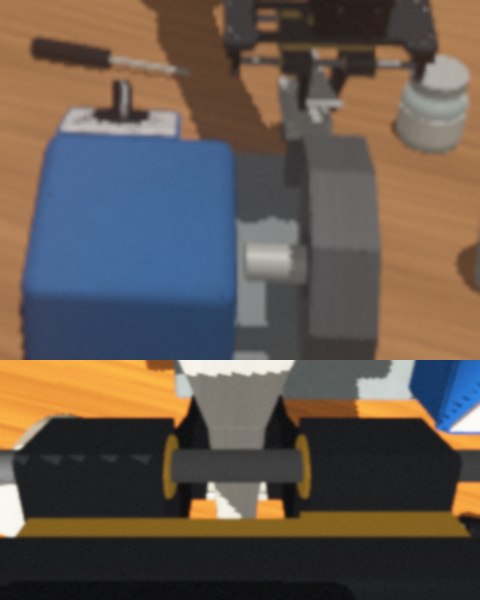

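The scene crop shows the gripper above the rest, with the blade at (320,95) pointing at the wheel. The chisel is centred between the fingers in the wrist view.

>>> send_rows(targets=[[[0.012, 0.001, -0.035], [0, 0, 0], 1], [[0.024, 0.002, -0.07], [0, 0, 0], 1], [[0.034, 0.003, -0.105], [0, 0, 0], 1], [[0.04, 0.003, -0.13], [0, 0, 0], 1], [[0.04, 0.003, -0.13], [0, 0, 0], 1], [[0.04, 0.003, -0.13], [0, 0, 0], 1]])

```text
time: 8.7
position: [0.5446, 0.2594, 0.1207]
eef_rot: [0.011, 0.983, 0.168, -0.069]
force: [1.0, 0.2, -2.9]
gripper_width: 0.0195
gripper_force: 45.0
```

```bash
python3 tgt.py 0.00 .008
```

```text
8.7 [0.5446 0.2594 0.1207] [[0.934, 0.331, -0.133], [0.328, -0.944, -0.046], [-0.14, -0.001, -0.99]] 0.019500904875732045 44.989302679896355 [ 1.   0.2 -2.9] [-0.4   0.54 -0.14  1.71  0.05  1.03 -1.79]
target [0.5496 0.2623 0.113 ] delta/300mm [ 0.0167  0.0098 -0.0257] rot/30 [-0.001 -0.003 -0.005] loc butt est [ 0.0053 -0.0011  0.0151]
```

>>> send_rows(targets=[[[0.006, 0.005, -0.006], [0, 0, 0], 1], [[0.01, 0.007, -0.012], [0, 0, 0], 1], [[0.013, 0.009, -0.018], [0, 0, 0], 1], [[0.013, 0.009, -0.018], [0, 0, 0], 1], [[0.013, 0.009, -0.018], [0, 0, 0], 1]])

```text
time: 9.12
position: [0.5489, 0.2625, 0.1166]
eef_rot: [0.011, 0.983, 0.168, -0.068]
force: [-0.2, -0.5, -3.5]
gripper_width: 0.0193
gripper_force: 45.0
```

>>> send_rows(targets=[[[0.001, 0, -0.003], [0, 0, 0], 1], [[0.002, 0, -0.006], [0, 0, 0], 1], [[0.002, 0, -0.006], [0, 0, 0], 1]])

```text
time: 9.37
position: [0.5495, 0.2623, 0.1146]
eef_rot: [0.011, 0.983, 0.168, -0.068]
force: [-0.5, -0.5, -3.8]
gripper_width: 0.0199
gripper_force: 45.0
```

```bash
python3 tgt.py 0.00 .008
```

```text
9.3667 [0.5495 0.2623 0.1146] [[0.934, 0.331, -0.131], [0.328, -0.944, -0.045], [-0.138, -0.001, -0.99]] 0.019905560247789434 44.98932832852006 [-0.5 -0.5 -3.8] [-0.4   0.55 -0.14  1.7   0.05  1.03 -1.79]
target [0.5496 0.2623 0.113 ] delta/300mm [ 0.0004  0.0001 -0.0053] rot/30 [-0.003  0.001 -0.005] loc butt est [0.0084 0.0001 0.0076]
```

Contact is about 1.5 mm below. I'll continue in small steps and watch the force.

>>> send_rows(targets=[[[0, 0, -0.004], [0, 0, 0], 1], [[0, 0, -0.004], [0, 0, 0], 1], [[0, 0, -0.004], [0, 0, 0], 1]])

```text
time: 9.62
position: [0.5494, 0.2623, 0.1134]
eef_rot: [0.011, 0.983, 0.168, -0.069]
force: [0.0, -0.5, -2.7]
gripper_width: 0.0196
gripper_force: 45.0
```

>>> send_rows(targets=[[[0, 0, -0.004], [0, 0, 0], 1], [[0, 0, -0.004], [0, 0, 0], 1], [[0, 0, -0.004], [0, 0, 0], 1]])

```text
time: 9.87
position: [0.5496, 0.2625, 0.1127]
eef_rot: [0.011, 0.983, 0.168, -0.068]
force: [-0.4, -0.1, -0.6]
gripper_width: 0.0197
gripper_force: 45.0
```

>>> send_rows(targets=[[[0, 0, -0.002], [0, 0, 0], 1], [[0, 0, -0.002], [0, 0, 0], 1], [[0, 0, -0.002], [0, 0, 0], 0.72], [[0, 0, -0.002], [0, 0, 0], 0.6], [[0, 0, -0.002], [0, 0, 0], 0.5], [[0, 0, -0.002], [0, 0, 0], 0.45], [[0, 0, -0.002], [0, 0, 0], 0.45]], grip_force=10)

```text
time: 10.45
position: [0.5495, 0.2624, 0.1116]
eef_rot: [0.011, 0.983, 0.168, -0.068]
force: [0.5, 0.2, -0.8]
gripper_width: 0.0427
gripper_force: 0.0
```

```bash
python3 st.py
```

```text
10.45 [0.5495 0.2624 0.1116] [[0.934, 0.331, -0.131], [0.328, -0.944, -0.045], [-0.138, -0.001, -0.99]] 0.04267352090095803 0.0 [ 0.5  0.2 -0.8] [-0.4   0.56 -0.14  1.71  0.05  1.02 -1.79]
```

>>> send_rows(targets=[[[0, 0, 0], [0, 0, 0], 0.35], [[0.005, 0, 0.04], [0, 0, 0], 0.35], [[0.01, 0.003, 0.08], [0, 0, 0], 0.35], [[0.025, 0.008, 0.18], [0, 0, 0], 0.35], [[0.04, 0.013, 0.3], [0, 0, 0], 0.35], [[0.05, 0.017, 0.42], [0, 0, 0], 0.35], [[0.06, 0.02, 0.55], [0, 0, 0], 0.35], [[0.06, 0.02, 0.6], [0, 0, 0], 0.35]])

```text
time: 11.12
position: [0.5701, 0.2698, 0.2997]
eef_rot: [0.009, 0.984, 0.168, -0.063]
force: [1.2, 0.3, 0.8]
gripper_width: 0.0565
gripper_force: 0.0
```

>>> send_rows(targets=[[[0, -0.12, 0], [0, 0, 0.5], 0.35], [[-0.03, -0.12, 0], [0, 0, 1], 0.35], [[-0.03, -0.12, 0], [0, 0, 1], 0.35], [[-0.03, -0.12, 0], [0, 0, 1], 0.35], [[-0.03, -0.12, 0], [0, 0, 1], 0.35]])

```text
time: 11.53
position: [0.5583, 0.2332, 0.2936]
eef_rot: [0.028, 0.906, 0.418, -0.062]
force: [-0.4, 0.4, 0.7]
gripper_width: 0.0565
gripper_force: 0.0
```

>>> send_rows(targets=[[[0, -0.12, 0], [0, 0, 0.5], 0.35], [[-0.03, -0.12, 0], [0, 0, 1], 0.35], [[-0.03, -0.12, 0], [0, 0, 1], 0.35], [[-0.03, -0.12, 0], [0, 0, 1], 0.35], [[-0.03, -0.12, 0], [0, 0, 1], 0.35]])

```text
time: 11.95
position: [0.5493, 0.1967, 0.2929]
eef_rot: [0.044, 0.767, 0.637, -0.053]
force: [-1.2, -0.3, 0.0]
gripper_width: 0.0564
gripper_force: 0.0
```

>>> send_rows(targets=[[[0, -0.12, 0], [0, 0, 0.5], 0.35], [[-0.03, -0.12, 0], [0, 0, 1], 0.35], [[-0.03, -0.12, 0], [0, 0, 1], 0.35], [[-0.03, -0.12, 0], [0, 0, 1], 0.35], [[-0.03, -0.12, 0], [0, 0, 1], 0.35]])

```text
time: 12.37
position: [0.5404, 0.1602, 0.2926]
eef_rot: [0.056, 0.577, 0.814, -0.04]
force: [0.4, -0.9, 1.0]
gripper_width: 0.0564
gripper_force: 0.0
```

>>> send_rows(targets=[[[0, -0.12, 0], [0, 0, 0.5], 0.35], [[-0.03, -0.12, 0], [0, 0, 1], 0.35], [[-0.03, -0.12, 0], [0, 0, 1], 0.35], [[-0.03, -0.12, 0], [0, 0, 1], 0.35], [[-0.03, -0.12, 0], [0, 0, 1], 0.35]])

```text
time: 12.78
position: [0.5316, 0.1239, 0.2923]
eef_rot: [0.065, 0.347, 0.935, -0.024]
force: [0.2, 0.1, 0.0]
gripper_width: 0.0566
gripper_force: 0.0
```

>>> send_rows(targets=[[[0, -0.12, 0], [0, 0, 0.5], 0.35], [[-0.03, -0.12, 0], [0, 0, 1], 0.35], [[-0.03, -0.12, 0], [0, 0, 1], 0.35], [[-0.03, -0.12, 0], [0, 0, 1], 0.35], [[-0.03, -0.12, 0], [0, 0, 1], 0.35]])

```text
time: 13.2
position: [0.5228, 0.0876, 0.2923]
eef_rot: [0.069, 0.094, 0.993, -0.007]
force: [-1.0, 0.1, 0.2]
gripper_width: 0.0569
gripper_force: 0.0
```

Run:
```python
from st import *
state()
b=load('top')  # saved with arm near; dial visible
b=snap('top');w=cloud(b);a=snap('scene')
yw=np.radians(19.2);gx=np.array([np.cos(yw),np.sin(yw),0]);gy=np.array([-gx[1],gx[0],0]);c,s=np.cos(np.radians(20)),np.sin(np.radians(20))
rx=c*gx+s*np.array([0,0,1]);rz=np.cross(rx,gy);o=.462*gx+.067*gy+[0,0,.062]
for n,d in(('top',b),('scene',a)):
    W=cloud(d);L=np.stack([(W-o)@rx,(W-o)@gy,(W-o)@rz],-1)
    m=(abs(L[...,1])<.026)&(L[...,0]>-.02)&(L[...,0]<.23)&(L[...,2]>-.01)&(L[...,2]<.03)
    P=L[m]
    for q in np.arange(-.02,.22,.02):
        k=(P[:,0]>=q)&(P[:,0]<q+.02)&(P[:,2]>.0095 if q<.12 else P[:,2]>0)
        if k.sum()>3:print(n,q.round(3),k.sum(),'y',np.percentile(P[k,1],[3,50,97]).round(4),'z',np.percentile(P[k,2],[10,50,90]).round(4))
    print(P[:,0].max())
```

```text
13.2 [0.5228 0.0876 0.2923] [[-0.973, 0.187, 0.136], [0.185, 0.982, -0.026], [-0.139, -0.001, -0.99]] 0.05686196529031927 0.0 [-1.   0.1  0.2] [ 0.15  0.15 -0.48  1.86  0.16  1.03  0.99]
top -0.02 22 y [0.005  0.0135 0.0217] z [0.0143 0.017  0.018 ]
top 0.0 25 y [0.004  0.0179 0.0232] z [0.0098 0.0116 0.0143]
top 0.02 28 y [0.0012 0.0082 0.0227] z [0.0099 0.0125 0.0147]
top 0.04 28 y [0.0027 0.0129 0.0229] z [0.0107 0.0124 0.0148]
top 0.06 19 y [0.006  0.0173 0.0218] z [0.0107 0.0122 0.0154]
top 0.08 18 y [0.0082 0.0187 0.0221] z [0.0101 0.0119 0.0144]
top 0.1 19 y [0.0081 0.0176 0.0221] z [0.011  0.0127 0.0139]
top 0.12 7 y [0.0075 0.0086 0.0156] z [0.0083 0.0112 0.0131]
top 0.14 4 y [0.0076 0.0086 0.01  ] z [0.0095 0.0119 0.0137]
top 0.16 10 y [0.0055 0.008  0.0101] z [0.0096 0.012  0.0135]
top 0.18 32 y [0.0007 0.007  0.0124] z [0.0078 0.0095 0.0131]
top 0.2 16 y [-0.0005  0.0083  0.0151] z [0.0039 0.0086 0.0105]
0.20729861458300186
scene -0.02 28 y [-0.0188 -0.0025  0.0238] z [0.012  0.0153 0.0167]
scene 0.0 20 y [-0.0194  0.0048  0.0221] z [0.0112 0.0126 0.0148]
scene 0.02 21 y [-0.0213 -0.0015  0.022 ] z [0.0113 0.0124 0.0137]
scene 0.04 25 y [-0.0195  0.0016  0.022 ] z [0.0112 0.0124 0.0137]
scene 0.06 26 y [-0.0212 -0.0022  0.022 ] z [0.0111 0.012  0.013 ]
scene 0.08 21 y [-0.0193  0.0015  0.0229] z [0.0115 0.0127 0.0135]
scene 0.1 29 y [-0.0216 -0.0008  0.0216] z [0.0105 0.0122 0.0135]
scene 0.12 23 y [-0.02   -0.0016  0.0229] z [0.0017 0.0118 0.0133]
scene 0.14 15 y [-0.0091 -0.0013  0.008 ] z [0.0101 0.0124 0.0141]
scene 0.2 4 y [-0.0151 -0.0147 -0.0124] z [0.0062 0.0077 0.009 ]
0.2098693851192934
```

Run:
```python
from st import *
d=snap('wrist');w=cloud(d)
cv2.imwrite('pics/d1.png',cv2.resize(d['img'][:,:,::-1],(640,480),interpolation=cv2.INTER_CUBIC))
print(d['pose'].round(3))
k=(abs(w[...,0]-.577)<.09)&(abs(w[...,1]-.068)<.09)&(w[...,2]<.2)&(w[...,2]>.06)
v,u=np.nonzero(k);print(k.sum(),u.min(),u.max(),v.min(),v.max())
```

```text
[[ 0.191  0.886  0.422  0.422]
 [ 0.982 -0.172 -0.083  0.108]
 [-0.001  0.43  -0.903  0.43 ]
 [ 0.     0.     0.     1.   ]]
9128 198 319 135 263
```

View pics/d1.png

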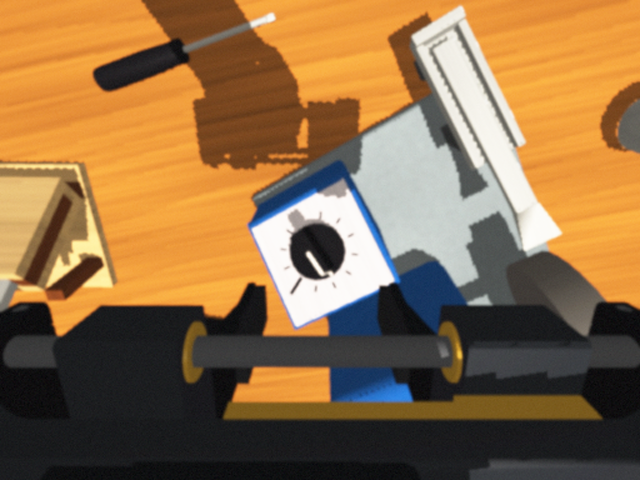

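The wrist view shows the dial at (317,250), its white pointer towards (325,270) and the long mark at (297,285). Up in this picture points towards the robot. The chisel lies in the rest at (490,120).

```bash
cat > dial.py <<'E'
from st import *
def dial(d,guess=None):
    w=cloud(d);im=d['img'].astype(int)
    near=(np.linalg.norm(w[...,:2]-[.577,.068],axis=-1)<.06)&(w[...,2]<.2)&(w[...,2]>.06)
    white=near&(im.min(2)>150)
    P=w[white]
    for _ in range(4):
        c=P.mean(0);n=np.linalg.svd(P-c)[2][2];n*=np.sign(n[2]);e=(P-c)@n;P=P[abs(e)<max(.0015,2*e.std())]
    print('panel',c.round(4),n.round(3),'tilt',np.degrees(np.arccos(n[2])).round(1),'yaw',np.degrees(np.arctan2(-n[1],-n[0])).round(1),e.std())
    fx=np.cross([0,0,1],n);fx/=np.linalg.norm(fx)   # horizontal across
    up=np.cross(n,fx);up*=np.sign(up[2])             # up the panel = 12 o'clock
    right=np.cross(up,n)
    L=np.stack([(w-c)@right,(w-c)@up,(w-c)@n],-1)
    bar=near&(L[...,2]>.03)&(L[...,2]<.045);B=L[bar]
    disc=near&(L[...,2]>.005)&(L[...,2]<.011)&(im.max(2)<90);D=L[disc]
    print('bar',bar.sum(),B.mean(0).round(4),np.median(B[:,2]),'disc',disc.sum(),D.min(0).round(4),D.max(0).round(4))
    (ctr,sz,ang)=cv2.minAreaRect((B[:,:2]*1000).astype(np.float32));print('rect',ctr,sz,ang)
    V=np.linalg.svd(B[:,:2]-B[:,:2].mean(0))[2][0]
    # white pointer on bar top
    wt=bar&(im.min(2)>140);Wp=L[wt];print('pointer px',wt.sum(),Wp.mean(0).round(4))
    V=V*np.sign(V@(Wp.mean(0)[:2]-np.array(ctr)/1000));hour=np.degrees(np.arctan2(V[0],V[1]))
    lm=near&(abs(L[...,2])<.004)&(im.max(2)<110)
    print('pointer angle cw from up',hour.round(1),'dial rad',np.radians(hour+150).round(3))
    ax=c+right*ctr[0]/1000+up*ctr[1]/1000
    print('axis pt on panel',ax.round(4),'grip',(ax+.028*n).round(4))
    return n,right,up,ax,hour
if __name__=='__main__':
    n,right,up,ax,hour=dial(load('wrist'))
    p,M=state()
    n=np.array([-.5*np.cos(np.radians(19.2)),-.5*np.sin(np.radians(19.2)),.866])
    bd=np.cos(np.radians(hour))*up+np.sin(np.radians(hour))*right
    z=-n;x=-(bd-bd@n*n);x/=np.linalg.norm(x);y=np.cross(z,x);Mt=np.c_[x,y,z]
    rv=np.degrees(R.from_matrix(Mt@M.T).as_rotvec());print('rot/30',(rv/30).round(3))
    for back in(.10,0):
        g=ax+(.028+back)*n+z*.008;print('tcp target',back,g.round(4),'delta/.3',((g-p)/.3).round(3))
E
python3 dial.py
```

```text
panel [0.5819 0.0733 0.1103] [-0.474 -0.16   0.866] tilt 30.0 yaw 18.7 0.0006533350083070392
bar 582 [-0.0009  0.0009  0.0375] 0.03789478906284548 disc 768 [-0.0278 -0.029   0.0058] [0.0271 0.0254 0.0107]
rect (-0.02339935302734375, 0.5610237121582031) (16.066255569458008, 47.33335876464844) 8.98187255859375
pointer px 95 [-0.0013  0.0108  0.0384]
pointer angle cw from up -9.0 dial rad 2.461
axis pt on panel [0.5824 0.0735 0.1106] grip [0.5691 0.069  0.1349]
13.35 [0.5229 0.0882 0.2921] [[-0.972, 0.19, 0.136], [0.188, 0.982, -0.027], [-0.138, -0.0, -0.99]] 0.05697588175257497 0.0 [ 0.8 -0.4  0.4] [ 0.14  0.15 -0.48  1.86  0.16  1.03  0.98]
rot/30 [-0.04  -0.751  1.263]
tcp target 0.1 [0.5257 0.0538 0.2145] delta/.3 [ 0.009 -0.115 -0.259]
tcp target 0 [0.5729 0.0702 0.1279] delta/.3 [ 0.167 -0.06  -0.547]
```

>>> send_rows(targets=[[[0, -0.05, 0], [-0.007, -0.13, 0.21], 0.45], [[0, -0.05, 0], [-0.014, -0.26, 0.42], 0.45], [[0.005, -0.06, 0], [-0.02, -0.375, 0.632], 0.45], [[0.005, -0.06, 0], [-0.02, -0.375, 0.632], 0.45], [[0.005, -0.06, 0], [-0.02, -0.375, 0.632], 0.45]])

```text
time: 13.77
position: [0.5237, 0.07, 0.2919]
eef_rot: [0.166, -0.069, 0.984, 0.008]
force: [-0.3, 0.5, 0.2]
gripper_width: 0.0483
gripper_force: 0.0
```

>>> send_rows(targets=[[[0, -0.05, -0.05], [-0.007, -0.13, 0.21], 0.45], [[0, -0.05, -0.1], [-0.014, -0.26, 0.42], 0.45], [[0.005, -0.055, -0.2], [-0.02, -0.375, 0.632], 0.45], [[0.005, -0.055, -0.245], [-0.02, -0.375, 0.632], 0.45], [[0.005, -0.055, -0.245], [-0.02, -0.375, 0.632], 0.45], [[0.005, -0.055, -0.245], [-0.02, -0.375, 0.632], 0.45]])

```text
time: 14.27
position: [0.5258, 0.0545, 0.2177]
eef_rot: [0.256, -0.232, 0.938, 0.025]
force: [1.5, 0.4, 0.8]
gripper_width: 0.0477
gripper_force: 0.0
```

Run:
```python
from st import *
p,M=state()
t=np.array([.5710,.0696,.1314]);n=np.array([-.472,-.1645,.866])
print('align',-M[:,2]@n,'delta/.3',((t-p)/.3).round(3),'in tool mm',(M.T@(t-p)*1000).round(1))
hour=np.radians(-9);yw=np.radians(19.2);up=np.array([.866*np.cos(yw),.866*np.sin(yw),.5]);right=np.cross(up,n)
x=-(np.cos(hour)*up+np.sin(hour)*right);Mt=np.c_[x,np.cross(-n,x),-n];print((np.degrees(R.from_matrix(Mt@M.T).as_rotvec())/30).round(3))
```

```text
14.2667 [0.5258 0.0545 0.2177] [[-0.761, -0.449, 0.469], [-0.423, 0.891, 0.165], [-0.492, -0.073, -0.868]] 0.04768173362164447 0.0 [1.5 0.4 0.8] [ 0.35  0.09 -0.49  2.22 -0.19  0.35  2.09]
align 0.999892849277585 delta/.3 [ 0.151  0.05  -0.288] in tool mm [ 1.6 -0.5 98.6]
[-0.007 -0.009  0.01 ]
```

>>> send_rows(targets=[[[0.04, 0.013, -0.075], [0, 0, 0], 0.45], [[0.08, 0.026, -0.15], [0, 0, 0], 0.45], [[0.12, 0.04, -0.225], [0, 0, 0], 0.45], [[0.151, 0.05, -0.288], [0, 0, 0], 0.45], [[0.151, 0.05, -0.288], [0, 0, 0], 0.45], [[0.151, 0.05, -0.288], [0, 0, 0], 0.45]])

```text
time: 14.77
position: [0.5672, 0.066, 0.1383]
eef_rot: [0.252, -0.234, 0.939, 0.018]
force: [-0.0, 0.4, -0.7]
gripper_width: 0.0477
gripper_force: 0.0
```

Run:
```python
from st import *
p,M=state()
t=np.array([.5710,.0696,.1314])
print('in tool mm',(M.T@(t-p)*1000).round(1))
```

```text
14.7667 [0.5672 0.066  0.1383] [[-0.764, -0.449, 0.464], [-0.43, 0.89, 0.152], [-0.481, -0.084, -0.873]] 0.04774097480641719 0.0 [-0.   0.4 -0.7] [ 0.46  0.34 -0.7   2.2   0.69  0.22  1.25]
in tool mm [-1.2  2.1  8.3]
```

>>> send_rows(targets=[[[0, 0.008, 0.001], [0, 0, 0], 0.45], [[0, 0.008, 0.001], [0, 0, 0], 0.45], [[0, 0.008, 0.001], [0, 0, 0], 0.6], [[0, 0.008, 0.001], [0, 0, 0], 0.7], [[0, 0.008, 0.001], [0, 0, 0], 1], [[0, 0.008, 0.001], [0, 0, 0], 1], [[0, 0.008, 0.001], [0, 0, 0], 1], [[0, 0.008, 0.001], [0, 0, 0], 1]], grip_force=12)

```text
time: 15.43
position: [0.5642, 0.0663, 0.1369]
eef_rot: [0.25, -0.235, 0.939, 0.018]
force: [4.8, -7.9, 1.2]
gripper_width: 0.0163
gripper_force: 10.1
```

Run:
```python
from st import *
p,M=state()
t=np.array([.5710,.0696,.1314])
print('in tool mm',(M.T@(t-p)*1000).round(1))
```

```text
15.4333 [0.5642 0.0663 0.1369] [[-0.765, -0.45, 0.461], [-0.432, 0.889, 0.151], [-0.477, -0.084, -0.875]] 0.016272074440860037 10.078864619135857 [ 4.8 -7.9  1.2] [ 0.45  0.33 -0.69  2.2   0.69  0.22  1.26]
in tool mm [-4.   0.3  8.5]
```

>>> send_rows(targets=[[[0.01, 0.006, 0.006], [0.09, 0.032, -0.166], 1], [[0.01, 0.006, 0.006], [0.181, 0.063, -0.332], 1], [[0.01, 0.006, 0.006], [0.272, 0.095, -0.498], 1], [[0.01, 0.006, 0.006], [0.362, 0.126, -0.664], 1], [[0.01, 0.006, 0.006], [0.362, 0.126, -0.664], 1]])

```text
time: 15.85
position: [0.5644, 0.0671, 0.137]
eef_rot: [0.237, -0.042, 0.968, 0.07]
force: [-8.5, -3.1, 6.3]
gripper_width: 0.0159
gripper_force: 12.0
```

```bash
cat > chk.py <<'E'
from st import *
p,M=state()
t=np.array([.5710,.0696,.1314]);n=np.array([-.472,-.1645,.866]);yw=np.radians(19.2);up=np.array([.866*np.cos(yw),.866*np.sin(yw),.5]);right=np.cross(up,n)
x=-M[:,0];print('in tool mm',(M.T@(t-p)*1000).round(1),'world/.3',((t-p+((p-t)@n)*n)/.3).round(4),'pointer est',np.radians(150)+np.arctan2(x@right,x@up),'align deg',np.degrees(np.arccos(-M[:,2]@n)))
E
python3 chk.py
```

```text
15.85 [0.5644 0.0671 0.137 ] [[-0.885, -0.114, 0.452], [-0.048, 0.987, 0.155], [-0.464, 0.115, -0.878]] 0.01594777582982741 12.008492052555084 [-8.5 -3.1  6.3] [ 0.43  0.33 -0.68  2.2   0.6   0.22  0.93]
in tool mm [-3.3  1.1  8.3] world/.3 [0.0087 0.0038 0.0055] pointer est 2.865909622573766 align deg 1.6534253496916402
```

>>> send_rows(targets=[[[0.009, 0.004, 0.005], [0.09, 0.032, -0.166], 1], [[0.009, 0.004, 0.005], [0.181, 0.063, -0.332], 1], [[0.009, 0.004, 0.005], [0.272, 0.095, -0.498], 1], [[0.009, 0.004, 0.005], [0.362, 0.126, -0.664], 1], [[0.009, 0.004, 0.005], [0.362, 0.126, -0.664], 1]])

```text
time: 16.27
position: [0.5651, 0.0678, 0.137]
eef_rot: [0.215, 0.151, 0.958, 0.118]
force: [-12.3, -3.3, 6.3]
gripper_width: 0.0157
gripper_force: 12.0
```

```bash
python3 chk.py
```

```text
16.2667 [0.5651 0.0678 0.137 ] [[-0.862, 0.239, 0.447], [0.34, 0.926, 0.161], [-0.376, 0.291, -0.88]] 0.01572612915227922 12.017571777105331 [-12.3  -3.3   6.3] [ 0.43  0.33 -0.67  2.19  0.55  0.22  0.59]
in tool mm [-2.4  1.5  7.9] world/.3 [0.0072 0.0017 0.0042] pointer est 3.2675348466587395 align deg 1.8352990373504379
```

>>> send_rows(targets=[[[0.007, 0.002, 0.004], [0.09, 0.032, -0.166], 1], [[0.007, 0.002, 0.004], [0.181, 0.063, -0.332], 1], [[0.007, 0.002, 0.004], [0.272, 0.095, -0.498], 1], [[0.007, 0.002, 0.004], [0.362, 0.126, -0.664], 1], [[0.007, 0.002, 0.004], [0.362, 0.126, -0.664], 1], [[0.007, 0.002, 0.004], [0.362, 0.126, -0.664], 1]])

```text
time: 16.77
position: [0.5656, 0.0682, 0.1372]
eef_rot: [0.186, 0.337, 0.909, 0.161]
force: [-15.2, -4.4, 7.8]
gripper_width: 0.016
gripper_force: 12.0
```

```bash
python3 chk.py
```

```text
16.7667 [0.5656 0.0682 0.1372] [[-0.704, 0.552, 0.446], [0.672, 0.721, 0.168], [-0.229, 0.417, -0.879]] 0.01597303420829633 12.024104744195938 [-15.2  -4.4   7.8] [ 0.44  0.33 -0.68  2.19  0.53  0.22  0.21]
in tool mm [-1.5  1.6  7.8] world/.3 [0.0057 0.0005 0.0032] pointer est 3.6658751358922173 align deg 1.887914603950778
```

>>> send_rows(targets=[[[0, 0, 0], [0, 0, 0], 0.7], [[0, 0, 0], [0, 0, 0], 0.5], [[0, 0, 0], [0, 0, 0], 0.45], [[0, 0, 0], [0, 0, 0], 0.45], [[-0.03, -0.01, 0.058], [0, 0, 0], 0.45], [[-0.08, -0.028, 0.15], [0, 0, 0], 0.45], [[-0.14, -0.048, 0.25], [0, 0, 0], 0.45], [[-0.19, -0.066, 0.346], [0, 0, 0], 0.45], [[-0.19, -0.066, 0.4], [0, 0, 0], 0.45], [[-0.19, -0.066, 0.4], [0, 0, 0], 0.45]])

```text
time: 17.6
position: [0.516, 0.0507, 0.2635]
eef_rot: [0.192, 0.335, 0.907, 0.166]
force: [0.3, -0.7, 0.4]
gripper_width: 0.0477
gripper_force: 0.0
```

Run:
```python
from dial import *
state();d=snap('wrist');dial(d)
b=snap('top')
cv2.imwrite('pics/end.png',np.vstack([cv2.resize(d['img'][:,:,::-1],(480,360)),cv2.resize(b['img'][90:240,90:290,::-1],(320,240))[:, :].copy() if 0 else cv2.resize(b['img'][100:220,110:270,::-1],(480,240),interpolation=cv2.INTER_CUBIC)]))
```

```text
17.6 [0.516  0.0507 0.2635] [[-0.701, 0.544, 0.46], [0.672, 0.72, 0.173], [-0.237, 0.431, -0.871]] 0.04769601163524556 0.0 [ 0.3 -0.7  0.4] [ 1.22  0.1  -1.35  2.14 -0.07  0.48  0.82]
panel [0.5787 0.0732 0.1086] [-0.473 -0.16   0.866] tilt 30.0 yaw 18.7 0.000653830251882152
bar 668 [0.001  0.0024 0.0378] 0.03790072620791436 disc 1159 [-0.0264 -0.0255  0.0052] [0.0278 0.0296 0.0104]
rect (2.3138275146484375, 2.697615623474121) (45.880401611328125, 15.510315895080566) 30.091571807861328
pointer px 116 [0.013  0.0091 0.0385]
pointer angle cw from up 59.6 dial rad 3.658
axis pt on panel [0.5817 0.0718 0.11  ] grip [0.5684 0.0673 0.1342]
```

View pics/end.png

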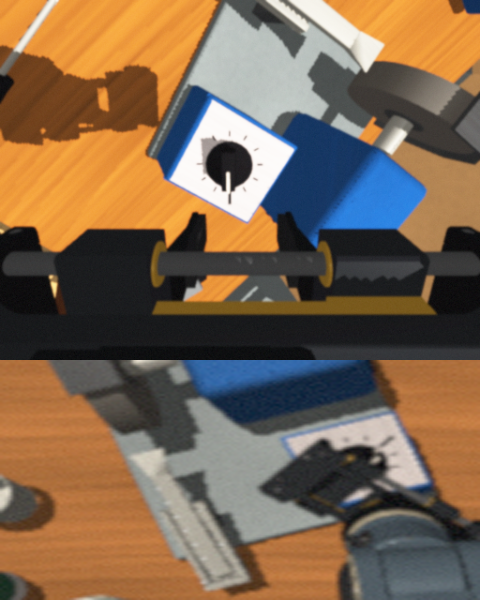

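The pointer line (228,185) meets the long mark (230,198), at 3.66 rad. The chisel lies in the channel (180,520) with its blade towards the wheel. The arm is clear, so I'm handing the job in.

```bash
python3 -c "
from h import *
print(abs(robot.sense()['dq']).max());print(order.close_job())"
```

```text
0.08994973502543196
the job is handed in; nothing more can be done
None
```

The flat chisel lies flat in the tool rest, blade towards the wheel and butt by the heel stop, the speed dial reads about 3.66 rad against the long mark's 3.665, and the job is handed in (no verdict was returned).

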